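# Fetch a spacer from a deep pocket with spring tongs

### The job

Take the spring tongs out of their pocket in the wooden block, squeeze them shut on the round steel spacer at the bottom of its pocket and lift it out; the fingers must not touch the spacer. Lower it into the wide plain unglazed bowl on the table, and only let go of it there, down inside the bowl. Then stand the tongs back in the pocket they came from.

Things in the scene. Friction and masses are not known exactly. Their poses are not given: they have to be found in the camera images.
- block: Pale wooden block fixed to the table, 86 (x) x 152 (y) x 74 mm, origin at the centre of its underside. Three pockets in its top in a row along y, centres at y = +46, 0, -46 mm, each 58 (x) x 36 (y) mm, 64 mm deep, floor 10 mm above the origin. The tongs stand in the one at +46; the spacer in one of the others, a flat hexagonal nut (26 mm wide, 10 high) in the third.
- tongs: Spring tongs, tips down, 140 mm tall, 120 g; origin between the tips' lower ends, z up. Parallel jaws close along x (about the block's x), tip paddles 18 mm wide, 26 high. Squeeze the wooden plates, z 100-140, 24 mm wide: 50 mm over them open (30 between tips, 38 over the jaws), 36 with the spacer gripped. The spring pushes back with 8 N (open) to 11 N; held at 42-47 mm they are carried open.
- spacer: Plain steel ring spacer standing on end, 16 mm in diameter, 18 mm tall, 6 mm bore, about 20 g; origin at the centre of its underside. It stands on the floor of its pocket, within 4 mm of the pocket's middle.
- bowl: Wide plain cream unglazed bowl, loose on the table, 125 mm in diameter, 66 mm tall, about 0.3 kg, origin at the centre of its underside, z up. Inside: floor 8 mm above the origin, clear width about 50 mm at the floor, 68 mm at 25 mm height, 108 mm at the rim.
Not all that is in view belongs to the job. Of the things like the tongs, leave any that is green or purple; of the rest the smaller one is meant.

How it is judged (in metres and radians):
On the way, in this order (a step that is already met when the one before it is completed fails the run):
1. the spacer, held by the tongs, is lifted clear above the block (z of spacer in the frame of block above 0.078 m and contact force between tongs and spacer above 0.5 N), for 0.1 s.
2. the spacer, still held by the tongs, is inside the bowl, its underside at least 10 mm below the rim (horizontal distance between spacer and bowl below 0.045 m and z of spacer in the frame of bowl below 0.051 m and contact force between tongs and spacer above 0.5 N), for 0.1 s.
At the end, for the whole second after the job is handed in: The spacer rests in the upright bowl on the table (within 45 mm of its axis, below its rim); the tongs stand released at the bottom of the block's y = +46 mm pocket (tips within 15 mm of its floor, leaning less than 20 degrees) (horizontal distance between spacer and bowl below 0.045 m and z of spacer in the frame of bowl below 0.05 m and linear speed of each of spacer, tongs below 0.05 m/s and angle between bowl's own z axis and vertical below 0.2 rad and height (world z) of bowl below 0.02 m and x of tongs in the frame of block between -0.022 and 0.022 m and y of tongs in the frame of block between 0.026 and 0.066 m and z of tongs in the frame of block below 0.025 m and angle between tongs's own z axis and vertical below 0.35 rad); the robot touches nothing.
It fails at once if the fingers touch the spacer; only the tongs may (contact force between the fingers and spacer above 0.5 N).
It also fails if it takes over 64 s, if anything falls off the work surface, if the arm or the gripper's body presses on something with over 40 N, if the wrist force passes 120 N, or if a joint passes its speed limit or range.

### The arm

A 6-joint arm with a two-finger parallel gripper is mounted at the origin on a cart in front of the work surface, level with it; the furniture and walls round the work are solid. World frame = base frame: x ahead of the robot, y to its left, z up, the work surface at z = 0. Lengths are in mm, angles in rad, forces in N, time in s.
With the tool pointing down it reaches from about 150 to 775 mm from the base axis. Payload 6.1 kg.
Tool frame: the origin (TCP) lies at the very end of the fingers, on their centre line; the grasp point (between the pads) lies grip_depth behind it (grip_depth is the distance from the TCP to the grasp point, in mm); z points along the fingers, x is the direction in which the jaws open and shut, and the axes are right-handed (so a half turn about z gives the same grasp; the last joint's range is limited). The gripper opens to 85 mm and grips with 20 to 120 N. Pads are 22 mm wide; open, the fingers measure 114 mm over their backs; the gripper's body (76 mm by 85 mm) begins 54 mm behind the grasp point. The pads swing forward as they close: fully open they stand 13 mm farther back than shut.
Start: joints at [1.208, 0.126, -0.04, 1.405, 0, 1.571], TCP at [186.312, 490.812, 231.295] pointing down, gripper open.
Joint ranges: [-2.72, 2.72], [-0.95, 1.95], [-1.27, 1.35], [-1.78, 2.02], [-1.46, 1.47], [-3.14, 3.14]. Speed limits (rad/s): [2.39, 2.39, 3.01, 3.14, 3.14, 3.14].

### API

Orientations are given as [roll, pitch, yaw] about the fixed x, y, z axes, in that order (R = Rz(yaw) Ry(pitch) Rx(roll)).
In Python, from station import state, read_camera, camera_info, job_done, grip_depth gives the robot as it stands.
- The arm moves only by the shell command python3 -m crank 'ROWS' [FORCE]. ROWS is JSON, a list of rows, each a list of 3 entries, a list of its own where there are three numbers: the turn, a rotation vector about the tool's x, y, z in degrees, then the shift along the tool's x, y, z in m, then the closure, from 0 (fully open) to 1 (shut). In form: [[[ax, ay, az], [tx, ty, tz], gripper], ...]. A call has 1 to 12 rows; each row shifts and turns the pose as measured when the row begins, along the tool's axes as they then stand; what a row does not reach is not made up. A row lasts 1/8 s, in which the tool goes at most 62.5 mm and 10.7 degrees, less where a joint would pass 70% of its speed; a pose out of reach is approached as far as the arm can. A call is refused whole if a number of a shift passes 0.0625 or a number of a turn 10.7, either way. A call with a gripper value outside its range is refused whole. The fingers move at their own pace and stop on an object; FORCE is the grip in N (left out, the last holds). Time passes only in rows, so rows that do not move let the fingers close. It gives the time, the measured TCP pose, the force and the opening at its end, in the units of the state.
- state(): the state, without advancing time (a new reading comes with each control period).
- read_camera(name): name is "side" or "top"; returns the picture (400x640x3 uint8, red, green, blue); there is no depth.
- camera_info(name): a dict with "fx", "fy", "cx", "cy" (pixels), "R" (3x3) and "t" (3): a world point X has camera coordinates R X + t. Camera axes: x right, y down, z forward; pixel columns grow to the right and rows downward; lengths in mm; the calibration is good to about 2 mm. A picture is of the moment at which its call begins. camera_info takes no time and is no camera call.
- job_done(): hands the job in, once; it reports no verdict.
The state is a dict: "time_s": time; "joints": joint angles; "joint_velocities": joint speeds; "tau": joint torques, N m; "ee_pos": TCP position; "eef_rot": TCP orientation; "wrist_force": force on the tool from outside, world axes, zero at the start; "wrist_torque": the same for the moment, N m; "grip_width": finger opening in mm.
Only numpy, scipy, OpenCV 4.12 (cv2) and the standard library are available. Lean on these libraries where they do the work, as an engineer would, in place of code of your own. Each camera call takes 0.05 s, during which the arm holds its last target.

## Working session

There is one attempt and no reset: what is moved stays moved. The work goes in short steps, Python scripts to look and compute and a shell command to move; the robot and the scene stay as the last step left them, time stands still between calls to the robot, and variables do not carry over. Pictures are saved under pics/ and viewed, and the job is handed in when it is done.

```bash
mkdir -p pics; ls
python3 - <<'E'
from station import *
import cv2
print(state(), grip_depth)
for n in("side","top"):
    im=read_camera(n); cv2.imwrite(f"pics/{n}0.png",im[:,:,::-1]); i=camera_info(n); print(n,i)
E
```

```text
pics
{'time_s': 0.0, 'joints': array([ 1.20799276e+00,  1.26356481e-01, -4.06212464e-02,  1.40538557e+00,
        6.51994873e-06,  1.57082566e+00]), 'joint_velocities': array([ 1.32242678e-03,  1.54739593e-03,  6.47653763e-04, -7.52201615e-05,
       -1.18123405e-03, -1.66368230e-06]), 'tau': array([-1.36221577e-03, -4.35910320e+01,  3.52927995e+01,  1.71802158e-02,
       -1.57478195e-05,  2.51596418e-06]), 'ee_pos': array([186.17358676, 490.44311136, 230.53473957]), 'eef_rot': array([-3.14158618e+00,  1.56697243e-03,  1.20796343e+00]), 'wrist_force': array([0.28316868, 0.64289068, 0.146684  ]), 'wrist_torque': array([-0.01842174, -0.00804809, -0.01653667]), 'grip_width': 85.58932123672092} 18.700000000000003
side {'fx': 451.1742570170997, 'fy': 451.1742570170997, 'cx': 318.51962678108083, 'cy': 200.54461917145326, 'R': array([[ 0.98111522, -0.19307328, -0.01164582],
       [-0.12966344, -0.61182804, -0.78029087],
       [ 0.14352808,  0.76706529, -0.62530835]]), 't': array([-574.8726085 ,   89.94224444,  885.90293045])}
top {'fx': 496.2809753552622, 'fy': 496.2809753552622, 'cx': 321.4969485700612, 'cy': 194.84678789654504, 'R': array([[ 0.02981487, -0.99948535, -0.01183671],
       [-0.99366622, -0.02835354, -0.10873605],
       [ 0.10834448,  0.01500369, -0.99400018]]), 't': array([-56.66546922, 572.63240145, 985.22174429])}
```

View pics/side0.png

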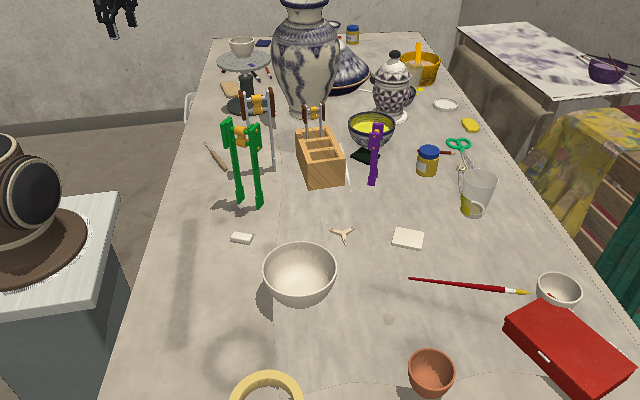

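View pics/top0.png

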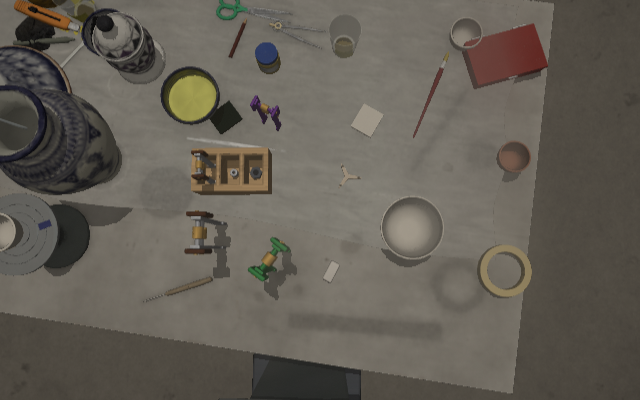

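Run:
```python
import cv2,numpy as np
a=cv2.imread("pics/top0.png")[130:290,170:330]; b=cv2.imread("pics/side0.png")[75:225,210:360]
f=lambda i:cv2.resize(i,(395,395),interpolation=cv2.INTER_CUBIC)
cv2.imwrite("pics/crop0.png",np.hstack([f(a),f(b)]))
```

```text
(no output)
```

View pics/crop0.png

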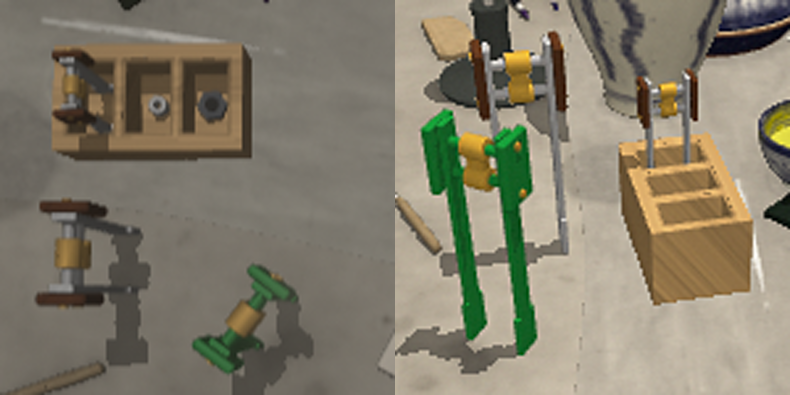

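Tongs-like things (top view): brown small pair standing in the block (200,165), large brown pair (200,232), green (270,258), purple (265,108). Green and purple are excluded, and of the brown pairs the smaller one, in the block, is meant; the crop confirms it. In the middle pocket is a small light ring (235,173), the spacer; the dark hexagonal nut is in the end pocket (256,173).

```bash
cat > h.py <<'E'
import numpy as np,cv2
from station import *
def ray(n,u,v):
    i=camera_info(n);R=np.array(i["R"]);t=np.array(i["t"])
    d=R.T@np.array([(u-i["cx"])/i["fx"],(v-i["cy"])/i["fy"],1.]); return -R.T@t,d/np.linalg.norm(d)
def plane(n,u,v,z):
    o,d=ray(n,u,v); return o+d*(z-o[2])/d[2]
def tri(p,q):
    (o1,d1),(o2,d2)=ray("top",*p),ray("side",*q)
    s=np.linalg.lstsq(np.stack([d1,-d2],1),o2-o1,rcond=None)[0]
    a,b=o1+d1*s[0],o2+d2*s[1]; return (a+b)/2,np.linalg.norm(a-b)
def proj(n,X):
    i=camera_info(n);c=np.array(i["R"])@np.array(X,float)+np.array(i["t"])
    return np.array([i["fx"]*c[0]/c[2]+i["cx"],i["fy"]*c[1]/c[2]+i["cy"]])
E
python3 - <<'E'
import cv2,numpy as np
def crop(n,x,y,w,h,s):
    c=cv2.resize(cv2.imread(f"pics/{n}0.png")[y:y+h,x:x+w],None,fx=s,fy=s,interpolation=cv2.INTER_CUBIC)
    for k in range(0,w,10):
        cv2.putText(c,str(x+k),(k*s,8),0,.3,(0,0,255),1);cv2.line(c,(k*s,0),(k*s,c.shape[0]),(0,0,255) if 0 else (90,90,200),1)
    for k in range(0,h,10):
        cv2.putText(c,str(y+k),(0,k*s+8),0,.3,(0,0,255),1);cv2.line(c,(0,k*s),(c.shape[1],k*s),(90,90,200),1)
    return c
cv2.imwrite("pics/ctop.png",crop("top",185,138,95,64,8))
cv2.imwrite("pics/cside.png",crop("side",290,95,62,98,6))
E
```

```text
(no output)
```

View pics/ctop.png

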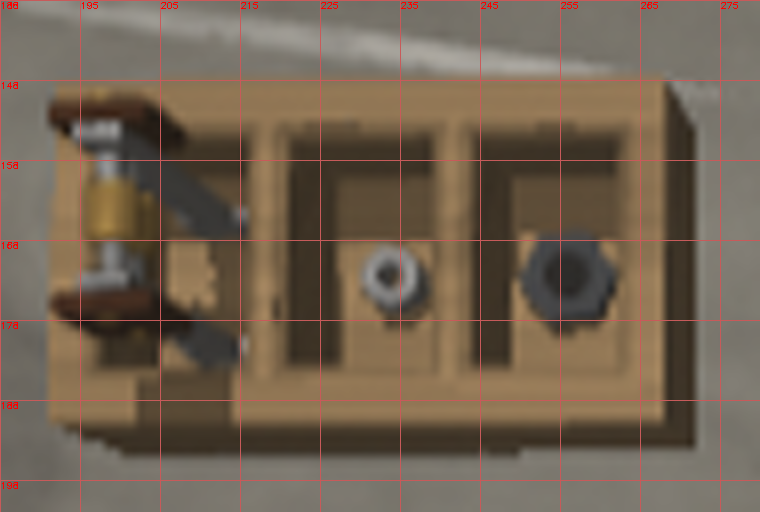

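View pics/cside.png

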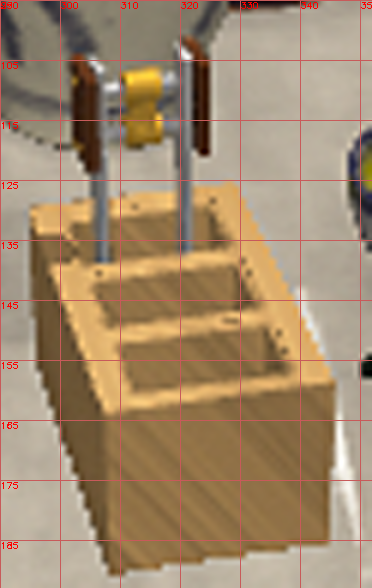

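```bash
python3 - <<'E'
from h import *
T=[(268,148),(268,190.5),(191,190.8),(192,148)];S=[(345,158),(309,163.5),(295.5,129),(330,126)]
for a,b in zip(T,S): print("corner",tri(a,b), plane("top",*a,74)[:2],plane("side",*b,74)[:2])
C=np.mean([plane("top",*a,74) for a in T],0);print("centre",C,np.mean([plane("side",*a,74) for a in S],0))
P=[plane("top",*a,74) for a in T]
for i,j in((3,0),(2,1)): d=P[i]-P[j];print("len y",np.hypot(d[0],d[1]),"yaw",np.degrees(np.arctan2(-d[0],d[1])))
for i,j in((0,1),(3,2)): d=P[i]-P[j];print("len x",np.hypot(d[0],d[1]),"yaw",np.degrees(np.arctan2(d[1],d[0])))
print("spring",tri((198.5,164),(323.5,112)))
for u,v in((234,172.5),(233.8,172.7)): print("spacer top z28",plane("top",u,v,28))
# colour masks: bowl
for n in("top","side"):
    im=cv2.imread(f"pics/{n}0.png"); hsv=cv2.cvtColor(im,cv2.COLOR_BGR2HSV)
    x,y,w,h=((370,185,85,85) if n=="top" else (250,230,100,85))
    print(n,hsv[y+h//2,x+w//2],hsv[y+3,x+3])
E
python3 - <<'E'
import cv2,numpy as np
def crop(n,x,y,w,h,s):
    c=cv2.resize(cv2.imread(f"pics/{n}0.png")[y:y+h,x:x+w],None,fx=s,fy=s,interpolation=cv2.INTER_CUBIC)
    for k in range(0,w,10):
        cv2.putText(c,str(x+k),(k*s,8),0,.3,(0,0,255),1);cv2.line(c,(k*s,0),(k*s,5),(0,0,255),1)
    for k in range(0,h,10):
        cv2.putText(c,str(y+k),(0,k*s+8),0,.3,(0,0,255),1);cv2.line(c,(0,k*s),(5,k*s),(0,0,255),1)
    return c
a=crop("top",370,185,80,85,4);b=crop("side",255,230,95,85,4)
cv2.imwrite("pics/cbowl.png",np.hstack([a,b]))
a=crop("top",186,140,36,50,11);b=crop("side",298,95,34,50,11)
cv2.imwrite("pics/ctong.png",np.hstack([a,b]))
E
```

```text
corner (array([659.84511322,  68.63237621,  71.37976943]), np.float64(0.8228319352212292)) [659.73053884  68.25257786] [658.4035943   64.71961158]
corner (array([576.96252426,  65.01613092,  70.62776028]), np.float64(3.2806621041454513)) [574.93132234  64.72640684] [577.8250221   60.17534738]
corner (array([571.56641193, 217.05716883,  71.34395893]), np.float64(2.493390926159079)) [570.02519206 216.38066097] [572.22440574 212.5121482 ]
corner (array([658.03077612, 221.35912723,  66.80853413]), np.float64(2.0077052649174676)) [655.59058298 219.39616421] [656.32520795 209.01294848]
centre [615.06940906 142.18895247  74.        ] [616.19455752 136.60501391  74.        ]
len y 151.20027423360787 yaw 1.5689895257463777
len y 151.7335919021486 yaw 1.852915753335869
len x 84.8724985002059 yaw 2.381135107132753
len x 85.61851075475404 yaw 2.0183876997896033
spring (array([626.17746584, 190.52691475, 122.6627004 ]), np.float64(20.774505167272757))
spacer top z28 [615.66034733 142.3617929   28.        ]
spacer top z28 [615.23108334 142.75559054  28.        ]
top [ 18  37 160] [ 23  24 129]
side [ 22  32 238] [ 19  46 181]
```

View pics/cbowl.png

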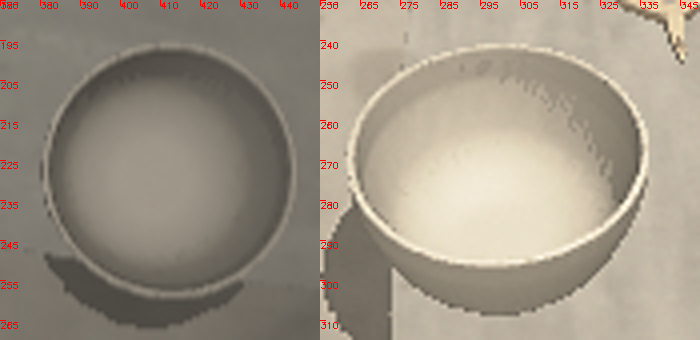

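View pics/ctong.png

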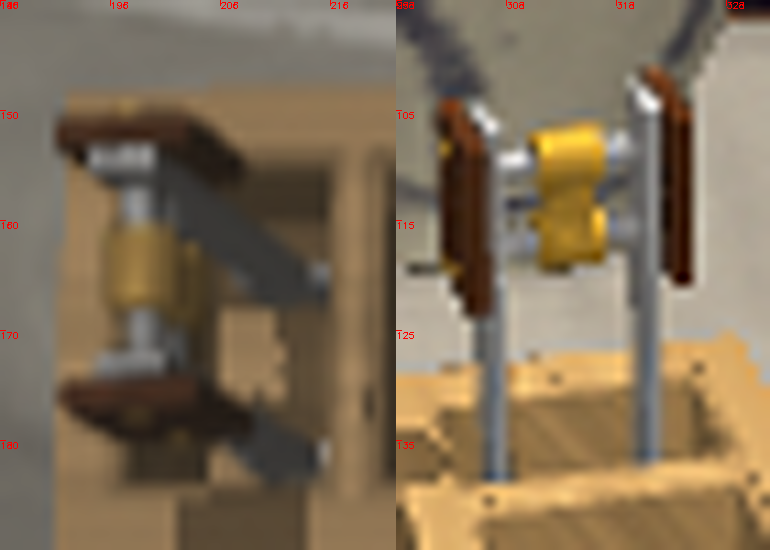

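Run:
```python
from h import *
print("tongs top",tri((197.7,163.8),(313.7,104)),plane("top",197.7,163.8,150),plane("side",313.7,104,150))
print("spring",tri((198.5,163.7),(313.7,109)))
# bowl
c=(411.8,227.6);s=(299.5,268.5)
print("bowl",tri(c,s),plane("top",*c,66),plane("side",*s,66))
print(plane("top",380.5,227,66)-plane("top",443,227,66),plane("side",262.5,268,66)-plane("side",336.7,268,66))
for z in(74,66): pass
print("spacer side", proj("side",[615,142,28]),proj("top",[615.4,142.5,28]))
print("gripper proj",proj("side",[186,490,231]),proj("top",[620,187,250]),proj("side",[620,187,250]))
```

```text
tongs top (array([612.51651221, 186.12182438, 148.19687189]), np.float64(1.3120395261933806)) [611.55695275 185.68122174 150.        ] [612.56088008 182.6821268  150.        ]
spring (array([613.84069032, 188.39651126, 134.6160368 ]), np.float64(0.9807419593661214))
bowl (array([ 511.00345509, -220.51182836,   57.74652676]), np.float64(0.3393999855882245)) [ 510.77664007 -219.13529417   66.        ] [ 509.91444824 -228.1052418    66.        ]
[ -3.57757906 122.07870446   0.        ] [-119.84158505   24.92834058    0.        ]
spacer side [318.84597178 158.82722879] [233.9272141  172.62264466]
gripper proj [125.40013052  37.18613875] [181.20519074 148.13677175] [315.89451298  59.87755553]
```

Run:
```python
from h import *
print("large tongs spring",tri((199,233),(257,102)))
print("green",tri((269,259),(242,138)))
for z in(190,210):print("large plate near edge",plane("top",200,211,z), plane("top",200,253,z))
print("vase right edge",plane("top",121,150,150),"vase rim",[plane("top",u,v,350)[:2] for u,v in((45,125),(20,158))])
print("purple",tri((265,108),(376,128)))
```

```text
large tongs spring (array([485.48214824, 169.70998919, 174.82122978]), np.float64(0.436353962128334))
green (array([443.91896236,  47.03871859, 161.73823452]), np.float64(0.5544766863384485))
large plate near edge [522.7263105  166.19268391 190.        ] [450.90592222 162.12936406 190.        ]
large plate near edge [521.34484829 160.98940906 210.        ] [451.21255289 157.02159498 210.        ]
vase right edge [633.23110434 328.10579894 150.        ] vase rim [array([628.54508679, 354.09061578]), array([579.7269053, 385.5275804])]
purple (array([723.94830329,  68.68790427, 137.78406617]), np.float64(2.6411876867926765))
```

```bash
python3 -m crank '[[[0,0,9.6],[0,0,-0.03],0],[[0,0,9.6],[0,0,-0.03],0],[[0,0,9.6],[0,0,-0.03],0],[[0,0,9.6],[0,0,-0.03],0],[[0,0,9.6],[0,0,0],0],[[0,0,9.6],[0,0,0],0],[[0,0,9.6],[0,0,0],0],[[0,0,0],[0,0,0],0]]' 30
```

```text
time_s: 1.1
ee_pos: [185.9, 489.7, 350.7]
eef_rot: [3.133, 0.003, -0.002]
wrist_force: [0.3, 0.3, -0.2]
grip_width: 85.5
```

```bash
python3 -m crank '[[[0,0,0],[0.036,0.04,0],0],[[0,0,0],[0.036,0.04,0],0],[[0,0,0],[0.036,0.04,0],0],[[0,0,0],[0.036,0.04,0],0],[[0,0,0],[0.036,0.04,0],0],[[0,0,0],[0.036,0.04,0],0],[[0,0,0],[0.04,0.012,0],0],[[0,0,0],[0.04,0.012,0],0],[[0,0,0],[0.04,0.012,0],0],[[0,0,0],[0.04,0.012,0],0],[[0,0,0],[0.04,0.012,0],0],[[0,0,0],[0,0,0],0]]'
```

```text
time_s: 2.6
ee_pos: [617.8, 187.9, 346.0]
eef_rot: [3.13, 0.009, 0.044]
wrist_force: [-0.3, -0.8, -0.8]
grip_width: 85.3
```

```bash
python3 -m crank '[[[0,0,0],[-0.004,0,0.04],0],[[0,0,0],[0,0,0.04],0],[[0.6,0.5,0],[0,0,0.04],0],[[0,0,0],[0,0,0.026],0],[[0,0,0],[0,0,0],0]]'
python3 - <<'E'
from h import *
s=state();print(s["ee_pos"],s["eef_rot"],s["wrist_force"])
for n in("side","top"):
    im=read_camera(n); cv2.imwrite(f"pics/{n}1.png",im[:,:,::-1]); print(n,proj(n,s["ee_pos"]))
def crop(n,x,y,w,h,s):
    c=cv2.resize(cv2.imread(f"pics/{n}1.png")[y:y+h,x:x+w],None,fx=s,fy=s,interpolation=cv2.INTER_CUBIC)
    for k in range(0,w,10):cv2.putText(c,str(x+k),(k*s,8),0,.3,(0,0,255),1);cv2.line(c,(k*s,0),(k*s,5),(0,0,255),1)
    for k in range(0,h,10):cv2.putText(c,str(y+k),(0,k*s+8),0,.3,(0,0,255),1);cv2.line(c,(0,k*s),(5,k*s),(0,0,255),1)
    return c
cv2.imwrite("pics/c1.png",np.hstack([crop("top",140,110,100,140,4),crop("side",270,10,100,140,4)]))
E
```

```text
time_s: 3.22
ee_pos: [609.3, 187.3, 196.5]
eef_rot: [-3.142, 0.0, 0.058]
wrist_force: [-0.1, -0.6, 0.2]
grip_width: 85.3
[609.31465617 187.31984278 196.48157155] [-3.14151438e+00  2.56843565e-04  5.82045643e-02] [-0.09055745 -0.61345043  0.17346543]
side [311.47670837  83.92154735]
top [189.70483822 160.46160008]
```

View pics/c1.png

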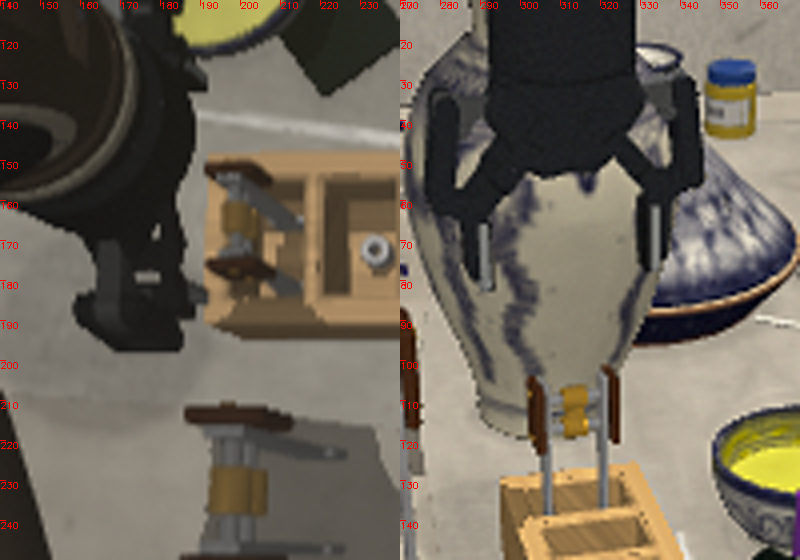

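```bash
python3 -m crank '[[[0,0,1.4],[0.003,0,0.02],0],[[0,0,0],[0,0,0.022],0],[[0,0,0],[0,0,0.022],0],[[0,0,0],[0,0,0.021],0],[[0,0,0],[0,0,0],0]]'
python3 - <<'E'
from h import *
s=state();print(s["ee_pos"],s["eef_rot"],s["wrist_force"])
im=read_camera("side"); cv2.imwrite("pics/c2.png",cv2.resize(im[20:160,260:380,::-1],None,fx=4,fy=4,interpolation=cv2.INTER_CUBIC))
E
```

```text
time_s: 3.95
ee_pos: [619.3, 190.7, 123.9]
eef_rot: [-3.136, -0.02, 0.037]
wrist_force: [-0.1, -0.4, 1.2]
grip_width: 85.7
[619.34078662 190.66976502 123.88328001] [-3.13594952 -0.02006674  0.0371714 ] [-0.12159664 -0.36502343  1.203358  ]
```

View pics/c2.png

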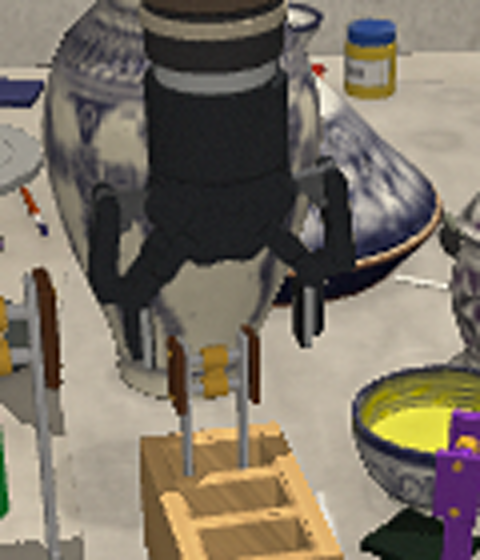

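```bash
python3 -m crank '[[[-0.3,-1.15,0],[-0.007,0.0035,0],0],[[0,0,0],[0,0,0],0],[[0,0,0],[0,0,0],0]]'
python3 -c "
from station import *
s=state();print(s['ee_pos'],s['eef_rot'],s['joint_velocities'])"
```

```text
time_s: 4.38
ee_pos: [614.5, 187.5, 129.4]
eef_rot: [-3.14, -0.006, 0.038]
wrist_force: [1.1, -0.5, -0.5]
grip_width: 85.4
[614.50998794 187.4862834  129.4238408 ] [-3.13950038 -0.00625827  0.03765158] [-0.00034038 -0.00168571  0.00952461  0.01282042  0.00015017 -0.000175  ]
```

```bash
python3 -m crank '[[[0,-0.3,0],[-0.0025,0,0.01],0],[[0,0,0],[0,0,0.009],0],[[0,0,0],[0,0,0],0],[[0,0,0],[0,0,0],0]]'
python3 - <<'E'
from h import *
s=state();print(s["ee_pos"],s["eef_rot"],s["wrist_force"])
im=read_camera("side"); cv2.imwrite("pics/c3.png",cv2.resize(im[20:160,260:380,::-1],None,fx=4,fy=4,interpolation=cv2.INTER_CUBIC))
E
```

```text
time_s: 4.88
ee_pos: [611.6, 187.3, 108.6]
eef_rot: [-3.14, 0.0, 0.038]
wrist_force: [-0.3, 0.1, 0.3]
grip_width: 85.5
[611.61343334 187.32313263 108.59426365] [-3.13965729e+00  1.04647553e-04  3.76568539e-02] [-0.30576331  0.12069243  0.34058781]
```

View pics/c3.png

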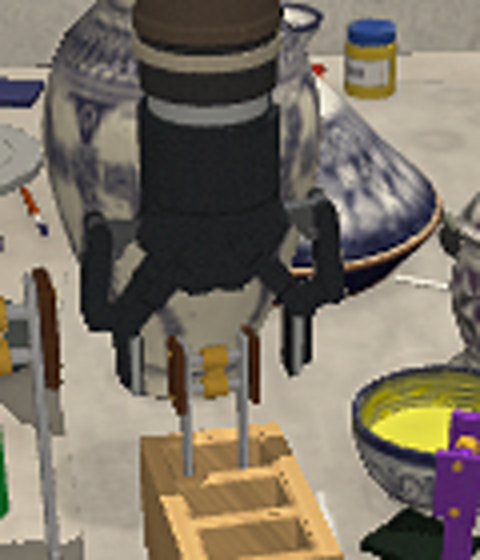

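```bash
python3 -m crank '[[[0,0,0],[0,0,0],0.4],[[0,0,0],[0,0,0],0.4],[[0,0,0],[0,0,0],0.4],[[0,0,0],[0,0,0],0.4]]' 30
```

```text
time_s: 5.42
ee_pos: [611.8, 187.4, 109.1]
eef_rot: [-3.139, -0.0, 0.038]
wrist_force: [-0.0, -0.3, -1.0]
grip_width: 51.0
```

Linear: closure 0.48 gives about 44.5 mm.

```bash
python3 -m crank '[[[0,0,0],[0,0,0],0.48],[[0,0,0],[0,0,0],0.48],[[0,0,0],[0,0,0],0.48],[[0,0,0],[0,0,0],0.48],[[0,0,0],[0,0,-0.01],0.48],[[0,0,0],[0,0,-0.01],0.48],[[0,0,0],[0,0,0],0.48]]' 30
python3 - <<'E'
from h import *
s=state();print(s["ee_pos"],s["eef_rot"],s["wrist_force"],s["grip_width"])
im=read_camera("side"); cv2.imwrite("pics/c4.png",cv2.resize(im[20:160,260:380,::-1],None,fx=4,fy=4,interpolation=cv2.INTER_CUBIC))
E
```

```text
time_s: 6.3
ee_pos: [612.0, 187.4, 130.9]
eef_rot: [-3.139, -0.001, 0.038]
wrist_force: [-0.0, -0.8, -1.1]
grip_width: 44.8
[611.97703685 187.42910158 130.8670624 ] [-3.13937445e+00 -1.02442213e-03  3.77254265e-02] [-0.01673448 -0.81740456 -1.14936728] 44.75399934888628
```

View pics/c4.png

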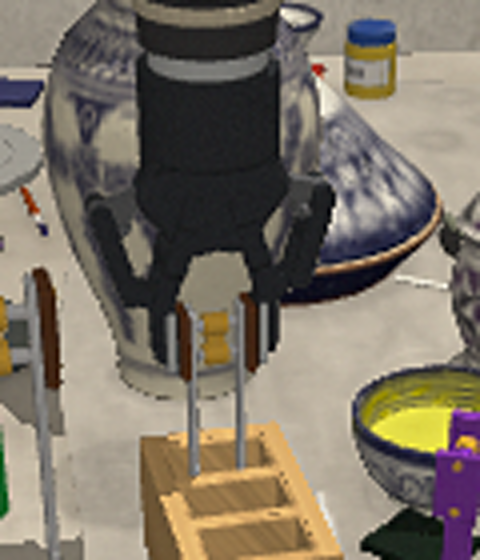

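```bash
python3 -m crank '[[[0,0,0],[0,0,-0.015],0.48],[[0,0,0],[0,0,-0.015],0.48],[[0,0,0],[0,0,-0.015],0.48],[[0,0,0],[0,0,-0.015],0.48],[[0,0,0],[0,0,-0.01],0.48],[[0,0,0],[0,0,0],0.48],[[0,0,0],[0,0,0],0.48]]'
python3 - <<'E'
from h import *
s=state();print(s["ee_pos"],s["eef_rot"],s["wrist_force"],s["grip_width"])
for n in("side","top"):
    im=read_camera(n); cv2.imwrite(f"pics/{n}5.png",im[:,:,::-1]); 
def crop(n,x,y,w,h,s):
    c=cv2.resize(cv2.imread(f"pics/{n}5.png")[y:y+h,x:x+w],None,fx=s,fy=s,interpolation=cv2.INTER_CUBIC)
    for k in range(0,w,10):cv2.putText(c,str(x+k),(k*s,8),0,.3,(0,0,255),1);cv2.line(c,(k*s,0),(k*s,5),(0,0,255),1)
    for k in range(0,h,10):cv2.putText(c,str(y+k),(0,k*s+8),0,.3,(0,0,255),1);cv2.line(c,(0,k*s),(5,k*s),(0,0,255),1)
    return c
cv2.imwrite("pics/c5.png",np.hstack([crop("top",180,120,100,100,4),crop("side",275,75,80,100,4)]))
E
```

```text
time_s: 7.22
ee_pos: [612.0, 187.3, 206.1]
eef_rot: [-3.139, -0.002, 0.038]
wrist_force: [-0.8, 0.1, -1.2]
grip_width: 44.6
[611.97864136 187.27537766 206.08037319] [-3.13919762e+00 -1.66490253e-03  3.77486961e-02] [-0.7519111   0.11245101 -1.18764969] 44.59397697442668
```

View pics/c5.png

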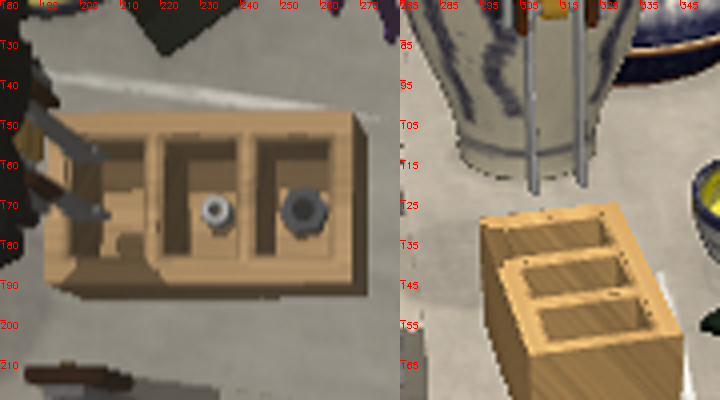

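Run:
```python
from h import *
print(tri((205.2,165.3),(314.5,122.5)),plane("top",205.2,165.3,107),plane("side",314.5,122.5,107))
T=[(192,148.5),(268,190.5)]
g=(cv2.imread("pics/top5.png"));
# pocket openings middle (px): inner edges at z=74
for u,v in((220,154),(239,154),(239.3,183.5),(220,183.5)): print("pocket2",plane("top",u,v,74)[:2])
for u,v in((191,148),(267.7,147.5),(268,190.5),(191,190.5)): print("blk",plane("top",u,v,74)[:2])
for u,v in((313,139),(333,136),(337,145),(316,149)): print("pocket2 side",plane("side",u,v,74)[:2])
```

```text
(array([615.40240767, 184.12075659, 102.11331431]), np.float64(3.1254528982372594)) [616.1804978  182.77049303 107.        ] [612.22740458 175.18548656 107.        ]
pocket2 [645.03807068 163.01665452]
pocket2 [646.07726815 125.28069013]
pocket2 [587.1901638  121.86347138]
pocket2 [586.11405022 159.94318675]
blk [655.53600786 221.38862011]
blk [660.7214383   68.89004979]
blk [574.93132234  64.72640684]
blk [570.61892892 216.4154333 ]
pocket2 side [604.85051174 158.02611498]
pocket2 side [653.1613359 161.4000708]
pocket2 side [653.3787021  120.59372915]
pocket2 side [603.48475849 114.02328058]
```

Run:
```python
from h import *
def crop(n,x,y,w,h,s):
    c=cv2.resize(cv2.imread(f"pics/{n}5.png")[y:y+h,x:x+w],None,fx=s,fy=s,interpolation=cv2.INTER_CUBIC)
    for k in range(0,w,5):cv2.putText(c,str(x+k),(k*s,8),0,.3,(0,0,255),1);cv2.line(c,(k*s,0),(k*s,5),(0,0,255),1)
    for k in range(0,h,5):cv2.putText(c,str(y+k),(0,k*s+8),0,.3,(0,0,255),1);cv2.line(c,(0,k*s),(5,k*s),(0,0,255),1)
    return c
cv2.imwrite("pics/c5b.png",np.hstack([crop("top",182,138,32,45,12),crop("side",298,75,32,55,10)[:540]]))
```

```text
(no output)
```

View pics/c5b.png

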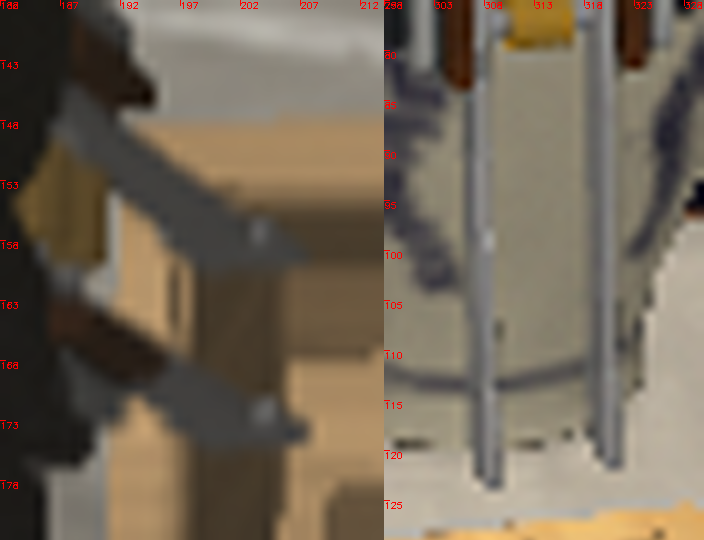

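Run:
```python
from h import *
print(plane("top",206.9,166.7,107),plane("side",314.5,122.2,107),tri((206.9,166.7),(314.5,122.2)))
for p in([612,178.3,107],): print(proj("top",p),proj("side",p))
```

```text
[613.56621233 179.3649865  107.        ] [612.4907115  176.57440456 107.        ] (array([613.46620609, 179.84453151, 105.19847594]), np.float64(0.7718353954233701))
[207.41042998 167.52515332] [314.15265104 121.86515425]
```

```bash
python3 -m crank '[[[0,0,0],[0,0.012,0],0.48],[[0,0,0],[0,0.012,0],0.48],[[0,0,0],[0,0.011,0],0.48],[[0,0,0],[0,0.011,0],0.48],[[0,0,0],[0,0,0],0.48],[[0,0,0],[0,0,0],0.48],[[0,0,0],[0,0,0],0.48]]'
python3 - <<'E'
from h import *
s=state();print(s["ee_pos"],s["eef_rot"],s["grip_width"])
for n in("side","top"):
    im=read_camera(n); cv2.imwrite(f"pics/{n}6.png",im[:,:,::-1]); 
def crop(n,x,y,w,h,s):
    c=cv2.resize(cv2.imread(f"pics/{n}6.png")[y:y+h,x:x+w],None,fx=s,fy=s,interpolation=cv2.INTER_CUBIC)
    for k in range(0,w,5):cv2.putText(c,str(x+k),(k*s,8),0,.3,(0,0,255),1);cv2.line(c,(k*s,0),(k*s,5),(0,0,255),1)
    for k in range(0,h,5):cv2.putText(c,str(y+k),(0,k*s+8),0,.3,(0,0,255),1);cv2.line(c,(0,k*s),(5,k*s),(0,0,255),1)
    return c
cv2.imwrite("pics/c6.png",np.hstack([crop("top",200,138,50,60,8),crop("side",295,105,50,60,8)]))
E
```

```text
time_s: 8.2
ee_pos: [613.3, 137.0, 204.6]
eef_rot: [-3.14, 0.001, 0.036]
wrist_force: [0.4, 0.4, -2.5]
grip_width: 44.6
[613.26889931 136.9639296  204.63937828] [-3.13985247e+00  5.53588527e-04  3.64017836e-02] 44.5521930488545
```

View pics/c6.png

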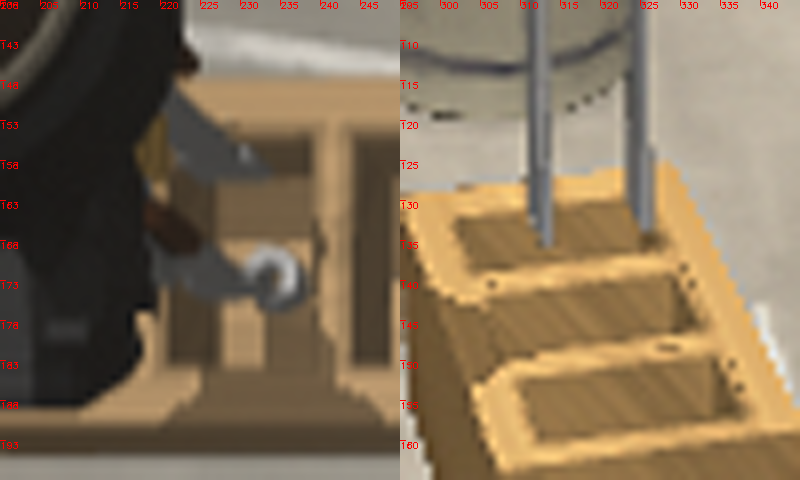

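```bash
python3 -m crank '[[[0,0,0],[0.0007,-0.0046,0.008],0.48],[[0,0,0],[0,0,0.01],0.48],[[0,0,0],[0,0,0],0.48],[[0,0,0],[0,0,0],0.48]]'
```

```text
time_s: 8.8
ee_pos: [613.4, 142.8, 184.5]
eef_rot: [-3.14, 0.002, 0.038]
wrist_force: [0.0, 0.1, -0.0]
grip_width: 44.1
```

```bash
python3 -m crank '[[[0,0,0],[0.0004,0.001,0.012],0.48],[[0,0,0],[0,0,0.012],0.48],[[0,0,0],[0,0,0.012],0.48],[[0,0,0],[0,0,0],0.48],[[0,0,0],[0,0,0],0.48]]'
python3 - <<'E'
from h import *
s=state();print(s["ee_pos"],s["eef_rot"],s["wrist_force"],s["grip_width"])
for n in("side","top"):
    im=read_camera(n); cv2.imwrite(f"pics/{n}7.png",im[:,:,::-1]); 
def crop(n,x,y,w,h,s):
    c=cv2.resize(cv2.imread(f"pics/{n}7.png")[y:y+h,x:x+w],None,fx=s,fy=s,interpolation=cv2.INTER_CUBIC)
    for k in range(0,w,5):cv2.putText(c,str(x+k),(k*s,8),0,.3,(0,0,255),1);cv2.line(c,(k*s,0),(k*s,5),(0,0,255),1)
    for k in range(0,h,5):cv2.putText(c,str(y+k),(0,k*s+8),0,.3,(0,0,255),1);cv2.line(c,(0,k*s),(5,k*s),(0,0,255),1)
    return c
cv2.imwrite("pics/c7.png",np.hstack([crop("top",200,138,50,60,8),crop("side",295,105,50,60,8)]))
E
```

```text
time_s: 9.43
ee_pos: [613.5, 141.4, 145.4]
eef_rot: [-3.14, 0.003, 0.037]
wrist_force: [-0.1, 0.5, -1.3]
grip_width: 44.5
[613.50917036 141.44591306 145.3789645 ] [-3.14029849e+00  2.72847105e-03  3.73864463e-02] [-0.0968302   0.54892093 -1.32932787] 44.45298367505243
```

View pics/c7.png

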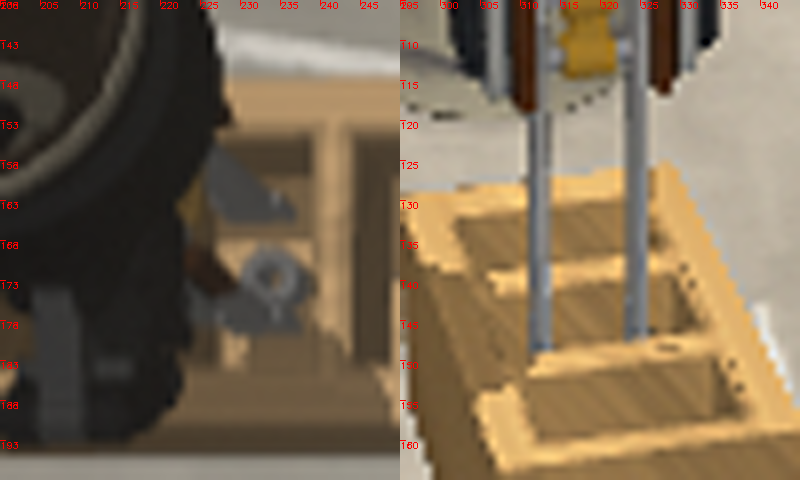

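```bash
python3 - <<'E'
from h import *
print(plane("top",236.9,171.6,46),plane("top",234.3,172.3,28))
E
python3 -m crank '[[[0,0,0],[0.0004,0,0.008],0.48],[[0,0,0],[0,0,0.008],0.48],[[0,0,0],[0,0,0],0.48],[[0,0,0],[0,0,0],0.48]]'
```

```text
[614.97599164 133.040416    46.        ] [616.0954431  141.76080253  28.        ]
time_s: 10.02
ee_pos: [614.2, 141.7, 128.9]
eef_rot: [-3.14, 0.002, 0.038]
wrist_force: [0.0, 0.1, -0.9]
grip_width: 44.8
```

```bash
python3 -m crank '[[[0,0,0],[0.0003,0,0.006],0.48],[[0,0,0],[0,0,0.005],0.48],[[0,0,0],[0,0,0.003],0.48],[[0,0,0],[0,0,0],0.48],[[0,0,0],[0,0,0],0.48]]'
```

```text
time_s: 10.65
ee_pos: [614.6, 141.7, 114.0]
eef_rot: [-3.14, 0.001, 0.038]
wrist_force: [-0.0, 0.0, -0.7]
grip_width: 44.5
```

```bash
python3 -m crank '[[[0,0,0],[0,0,0.0015],0.48],[[0,0,0],[0,0,0],0.6],[[0,0,0],[0,0,0],0.7],[[0,0,0],[0,0,0],0.7],[[0,0,0],[0,0,0],0.7],[[0,0,0],[0,0,0],0.7]]' 40
```

```text
time_s: 11.4
ee_pos: [614.9, 141.8, 112.9]
eef_rot: [-3.14, 0.001, 0.038]
wrist_force: [0.3, -0.4, -1.4]
grip_width: 32.7
```

```bash
python3 -m crank '[[[0,0,0],[0,0,0],0.7],[[0,0,0],[0,0,0],0.7]]'
python3 - <<'E'
from h import *
for n in("side","top"):
    im=read_camera(n); cv2.imwrite(f"pics/{n}8.png",im[:,:,::-1]); 
def crop(n,x,y,w,h,s):
    c=cv2.resize(cv2.imread(f"pics/{n}8.png")[y:y+h,x:x+w],None,fx=s,fy=s,interpolation=cv2.INTER_CUBIC)
    for k in range(0,w,5):cv2.putText(c,str(x+k),(k*s,8),0,.3,(0,0,255),1);cv2.line(c,(k*s,0),(k*s,5),(0,0,255),1)
    for k in range(0,h,5):cv2.putText(c,str(y+k),(0,k*s+8),0,.3,(0,0,255),1);cv2.line(c,(0,k*s),(5,k*s),(0,0,255),1)
    return c
cv2.imwrite("pics/c8.png",np.hstack([crop("top",200,138,50,60,8),crop("side",295,105,50,60,8)]))
E
```

```text
time_s: 11.65
ee_pos: [614.9, 141.8, 113.0]
eef_rot: [-3.14, 0.0, 0.038]
wrist_force: [0.9, -0.1, -1.0]
grip_width: 32.9
```

View pics/c8.png

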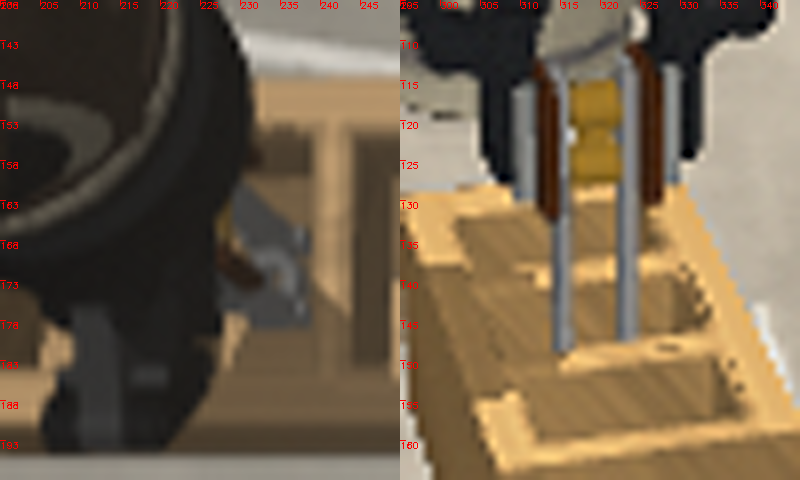

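```bash
python3 -m crank '[[[0,0,0],[0,0,-0.01],0.7],[[0,0,0],[0,0,-0.012],0.7],[[0,0,0],[0,0,-0.015],0.7],[[0,0,0],[0,0,-0.015],0.7],[[0,0,0],[0,0,-0.015],0.7],[[0,0,0],[0,0,-0.015],0.7],[[0,0,0],[0,0,-0.015],0.7],[[0,0,0],[0,0,0],0.7],[[0,0,0],[0,0,0],0.7]]'
python3 - <<'E'
from h import *
print(state()["wrist_force"])
for n in("side","top"):
    im=read_camera(n); cv2.imwrite(f"pics/{n}9.png",im[:,:,::-1]); 
def crop(n,x,y,w,h,s):
    c=cv2.resize(cv2.imread(f"pics/{n}9.png")[y:y+h,x:x+w],None,fx=s,fy=s,interpolation=cv2.INTER_CUBIC)
    for k in range(0,w,5):cv2.putText(c,str(x+k),(k*s,8),0,.3,(0,0,255),1);cv2.line(c,(k*s,0),(k*s,5),(0,0,255),1)
    for k in range(0,h,5):cv2.putText(c,str(y+k),(0,k*s+8),0,.3,(0,0,255),1);cv2.line(c,(0,k*s),(5,k*s),(0,0,255),1)
    return c
cv2.imwrite("pics/c9.png",np.hstack([crop("top",200,138,50,60,8),crop("side",295,85,50,60,8)]))
E
```

```text
time_s: 12.88
ee_pos: [615.5, 141.8, 218.7]
eef_rot: [-3.139, -0.002, 0.038]
wrist_force: [-0.0, -0.1, -1.5]
grip_width: 32.7
[-0.01446241 -0.09740082 -1.50937799]
```

View pics/c9.png

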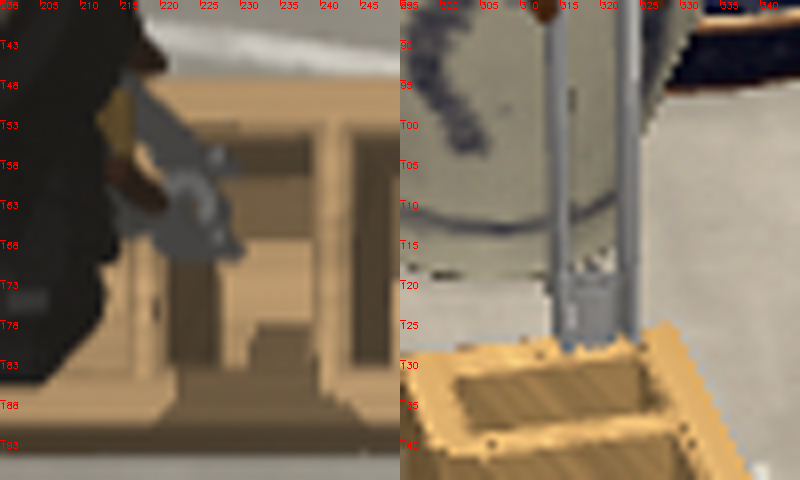

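```bash
python3 -m crank '[[[0,0,0],[-0.003,0.010,-0.01],0.7],[[0,0,0],[-0.007,0.02,-0.01],0.7],[[0,0,0],[-0.009,0.028,0],0.7],[[0,0,0],[-0.009,0.028,0],0.7],[[0,0,0],[-0.009,0.028,0],0.7],[[0,0,0],[-0.009,0.028,0],0.7],[[0,0,0],[-0.009,0.028,0],0.7],[[0,0,0],[-0.009,0.028,0],0.7],[[0,0,0],[-0.009,0.028,0],0.7],[[0,0,0],[-0.007,0.02,0],0.7],[[0,0,0],[-0.004,0.01,0],0.7],[[0,0,0],[0,0,0],0.7]]'
```

```text
time_s: 14.48
ee_pos: [531.2, -137.5, 246.5]
eef_rot: [3.139, -0.006, 0.029]
wrist_force: [-0.6, 0.4, -1.8]
grip_width: 33.2
```

```bash
python3 -m crank '[[[0,0,0],[-0.003,0.010,0],0.7],[[0,0,0],[-0.006,0.02,0],0.7],[[0,0,0],[-0.006,0.02,0],0.7],[[0,0,0],[-0.006,0.018,0],0.7],[[0,0,0],[-0.002,0.01,0],0.7],[[0,0,0],[0,0,0],0.7],[[0,0,0],[0,0,0],0.7]]'
python3 - <<'E'
from h import *
s=state();print(s["ee_pos"],s["eef_rot"],s["wrist_force"])
p=s["ee_pos"].copy(); p[2]-=103
for n in("side","top"):
    im=read_camera(n); cv2.imwrite(f"pics/{n}10.png",im[:,:,::-1]); print(n,proj(n,p))
def crop(n,x,y,w,h,s):
    c=cv2.resize(cv2.imread(f"pics/{n}10.png")[y:y+h,x:x+w],None,fx=s,fy=s,interpolation=cv2.INTER_CUBIC)
    for k in range(0,w,10):cv2.putText(c,str(x+k),(k*s,8),0,.3,(0,0,255),1);cv2.line(c,(k*s,0),(k*s,5),(0,0,255),1)
    for k in range(0,h,10):cv2.putText(c,str(y+k),(0,k*s+8),0,.3,(0,0,255),1);cv2.line(c,(0,k*s),(5,k*s),(0,0,255),1)
    return c
cv2.imwrite("pics/c10.png",np.hstack([crop("top",350,150,100,130,4),crop("side",250,190,100,130,4)]))
E
```

```text
time_s: 15.35
ee_pos: [510.6, -217.4, 246.6]
eef_rot: [3.14, -0.006, 0.034]
wrist_force: [-0.5, 0.5, -1.4]
grip_width: 32.5
[ 510.59547257 -217.40663041  246.64491745] [ 3.13984239 -0.00633067  0.03431566] [-0.46008917  0.51292228 -1.44901585]
side [296.93245053 229.22771463]
top [418.11939631 225.81426972]
```

View pics/c10.png

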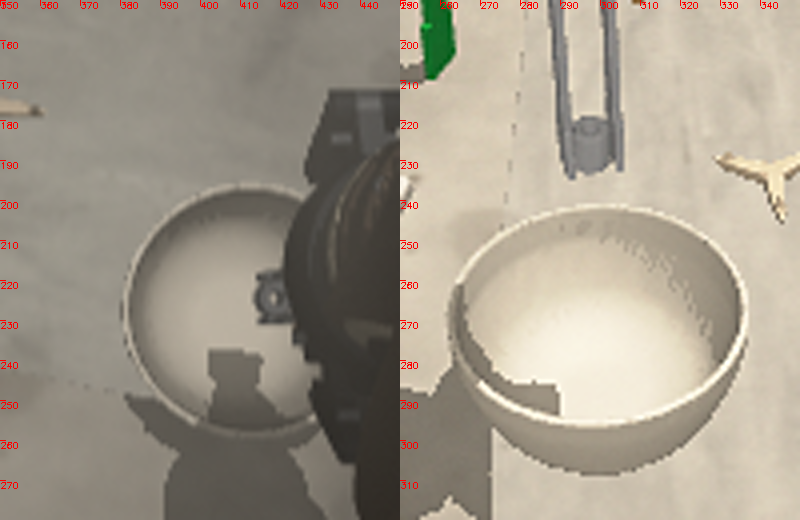

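```bash
python3 -m crank '[[[0,0.3,0],[0,0.003,0.01],0.7],[[0,0,0],[0,0,0.02],0.7],[[0,0,0],[0,0,0.02],0.7],[[0,0,0],[0,0,0.02],0.7],[[0,0,0],[0,0,0.015],0.7],[[0,0,0],[0,0,0.01],0.7],[[0,0,0],[0,0,0],0.7],[[0,0,0],[0,0,0],0.7]]'
```

```text
time_s: 16.45
ee_pos: [512.2, -219.2, 146.4]
eef_rot: [3.14, -0.013, 0.038]
wrist_force: [-0.1, 0.3, -1.3]
grip_width: 32.7
```

```bash
python3 -m crank '[[[0,-0.7,0],[-0.001,0,0.008],0.7],[[0,0,0],[0,0,0.008],0.7],[[0,0,0],[0,0,0.008],0.7],[[0,0,0],[0,0,0],0.7],[[0,0,0],[0,0,0],0.7]]'
python3 - <<'E'
from h import *
s=state();print(s["ee_pos"],s["eef_rot"],s["wrist_force"])
for n in("side","top"):
    im=read_camera(n); cv2.imwrite(f"pics/{n}11.png",im[:,:,::-1])
def crop(n,x,y,w,h,s):
    c=cv2.resize(cv2.imread(f"pics/{n}11.png")[y:y+h,x:x+w],None,fx=s,fy=s,interpolation=cv2.INTER_CUBIC)
    return c
cv2.imwrite("pics/c11.png",np.hstack([crop("top",350,150,100,130,4),crop("side",250,190,100,130,4)]))
E
```

```text
time_s: 17.08
ee_pos: [511.9, -219.6, 121.7]
eef_rot: [3.139, -0.001, 0.038]
wrist_force: [-0.3, -0.7, -1.9]
grip_width: 32.8
[ 511.90128523 -219.59184391  121.67758207] [ 3.13896618e+00 -1.36195016e-03  3.76172429e-02] [-0.30069606 -0.70516782 -1.9474272 ]
```

View pics/c11.png

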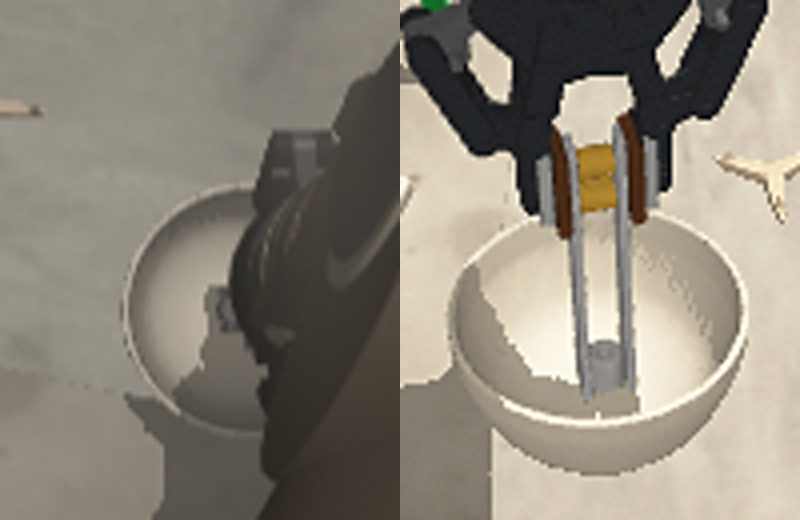

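```bash
python3 -m crank '[[[0,0,0],[0,0,0.004],0.7],[[0,0,0],[0,0,0.003],0.7],[[0,0,0],[0,0,0],0.7],[[0,0,0],[0,0,0],0.7]]'
```

```text
time_s: 17.68
ee_pos: [512.1, -219.7, 114.7]
eef_rot: [3.139, -0.002, 0.038]
wrist_force: [0.3, -0.3, -1.0]
grip_width: 33.1
```

Release by opening to about 44.5 mm, so the tongs stay held.

```bash
python3 -m crank '[[[0,0,0],[0,0,0],0.6],[[0,0,0],[0,0,0],0.55],[[0,0,0],[0,0,0],0.5],[[0,0,0],[0,0,0],0.48],[[0,0,0],[0,0,0],0.48],[[0,0,0],[0,0,0],0.48]]' 30
python3 - <<'E'
from h import *
im=read_camera("side"); cv2.imwrite("pics/c12.png",cv2.resize(im[190:320,250:350,::-1],None,fx=4,fy=4,interpolation=cv2.INTER_CUBIC))
E
```

```text
time_s: 18.42
ee_pos: [512.3, -219.8, 115.1]
eef_rot: [3.138, -0.003, 0.038]
wrist_force: [-0.3, 0.2, -1.9]
grip_width: 44.4
```

View pics/c12.png

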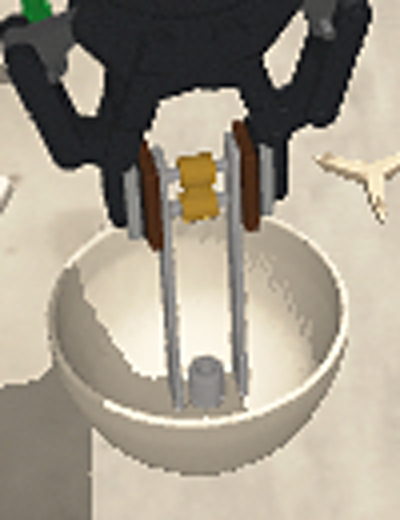

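The spacer stands free on the bowl floor between the open tips. Lift straight up.

```bash
python3 -m crank '[[[0,0,0],[0,0,-0.008],0.48],[[0,0,0],[0,0,-0.012],0.48],[[0,0,0],[0,0,-0.015],0.48],[[0,0,0],[0,0,-0.02],0.48],[[0,0,0],[0,0,-0.02],0.48],[[0,0,0],[0,0,-0.02],0.48],[[0,0,0],[0,0,-0.02],0.48],[[0,0,0],[0,0,0],0.48],[[0,0,0],[0,0,0],0.48]]'
python3 - <<'E'
from h import *
im=read_camera("side"); cv2.imwrite("pics/c13.png",cv2.resize(im[150:320,250:350,::-1],None,fx=3,fy=3,interpolation=cv2.INTER_CUBIC))
E
```

```text
time_s: 19.6
ee_pos: [512.8, -219.7, 241.2]
eef_rot: [3.135, -0.009, 0.038]
wrist_force: [0.5, -0.3, -1.5]
grip_width: 44.7
```

View pics/c13.png

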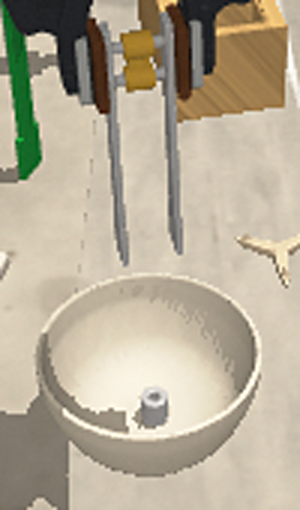

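```bash
python3 -m crank '[[[0.4,-0.5,0],[0.003,-0.010,-0.005],0.48],[[0,0,0],[0.006,-0.02,0],0.48],[[0,0,0],[0.008,-0.028,0],0.48],[[0,0,0],[0.008,-0.028,0],0.48],[[0,0,0],[0.008,-0.028,0],0.48],[[0,0,0],[0.008,-0.028,0],0.48],[[0,0,0],[0.008,-0.028,0],0.48],[[0,0,0],[0.008,-0.028,0],0.48],[[0,0,0],[0.008,-0.028,0],0.48],[[0,0,0],[0.008,-0.028,0],0.48],[[0,0,0],[0.008,-0.028,0],0.48],[[0,0,0],[0,0,0],0.48]]'
```

```text
time_s: 21.15
ee_pos: [582.6, 81.3, 241.1]
eef_rot: [-3.135, 0.017, 0.039]
wrist_force: [-0.5, 0.7, -1.2]
grip_width: 44.4
```

```bash
python3 -m crank '[[[-0.4,1,0],[0.005,-0.016,0],0.48],[[0,0,0],[0.007,-0.022,0],0.48],[[0,0,0],[0.007,-0.022,0],0.48],[[0,0,0],[0.007,-0.022,0],0.48],[[0,0,0],[0.005,-0.014,0],0.48],[[0,0,0],[0.002,-0.006,0],0.48],[[0,0,0],[0,0,0],0.48],[[0,0,0],[0,0,0],0.48]]'
```

```text
time_s: 22.15
ee_pos: [613.2, 191.4, 240.2]
eef_rot: [3.14, 0.001, 0.039]
wrist_force: [-0.3, 0.0, -1.2]
grip_width: 44.3
```

```bash
python3 -m crank '[[[0,0,0],[-0.001,0.0038,0.01],0.48],[[0,0,0],[0,0,0.012],0.48],[[0,0,0],[0,0,0.012],0.48],[[0,0,0],[0,0,0],0.48],[[0,0,0],[0,0,0],0.48]]'
python3 - <<'E'
from h import *
s=state();print(s["ee_pos"],s["eef_rot"],s["wrist_force"])
p=s["ee_pos"]+[0,-9,-99]
for n in("side","top"):
    im=read_camera(n); cv2.imwrite(f"pics/{n}14.png",im[:,:,::-1]);print(n,proj(n,p))
def crop(n,x,y,w,h,s):
    c=cv2.resize(cv2.imread(f"pics/{n}14.png")[y:y+h,x:x+w],None,fx=s,fy=s,interpolation=cv2.INTER_CUBIC)
    for k in range(0,w,10):cv2.putText(c,str(x+k),(k*s,8),0,.3,(0,0,255),1);cv2.line(c,(k*s,0),(k*s,5),(0,0,255),1)
    for k in range(0,h,10):cv2.putText(c,str(y+k),(0,k*s+8),0,.3,(0,0,255),1);cv2.line(c,(0,k*s),(5,k*s),(0,0,255),1)
    return c
cv2.imwrite("pics/c14.png",np.hstack([crop("top",180,120,65,80,6),crop("side",285,75,65,80,6)]))
E
```

```text
time_s: 22.78
ee_pos: [611.6, 185.2, 203.3]
eef_rot: [3.14, 0.002, 0.036]
wrist_force: [0.2, -0.4, -1.2]
grip_width: 44.6
[611.58887964 185.19528372 203.27364675] [3.13976182e+00 1.87024786e-03 3.62632991e-02] [ 0.24730584 -0.36415821 -1.21447035]
side [314.16780878 123.36693709]
top [208.83541063 168.00011434]
```

View pics/c14.png

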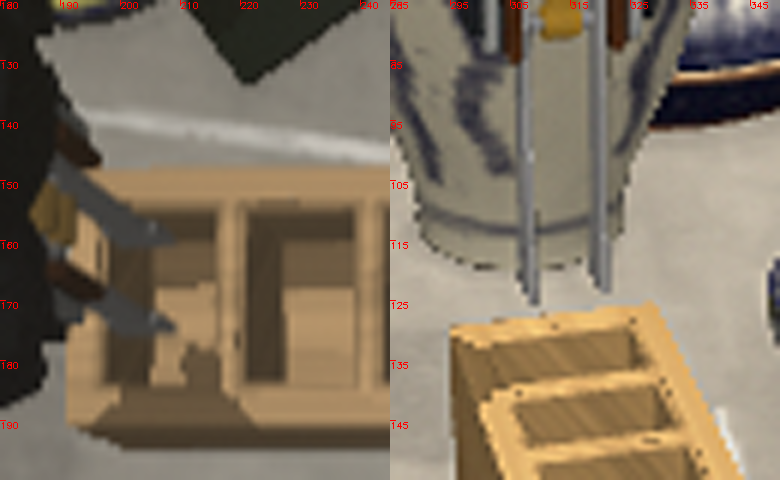

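```bash
python3 -m crank '[[[0,0,0],[0,-0.002,0.01],0.48],[[0,0,0],[0,0,0.01],0.48],[[0,0,0],[0,0,0],0.48],[[0,0,0],[0,0,0],0.48]]'
```

```text
time_s: 23.38
ee_pos: [611.7, 187.7, 182.2]
eef_rot: [3.14, 0.001, 0.037]
wrist_force: [-0.1, -0.8, -1.1]
grip_width: 44.8
```

```bash
python3 -m crank '[[[0,0,0],[0,0,0.012],0.48],[[0,0,0],[0,0,0.012],0.48],[[0,0,0],[0,0,0.012],0.48],[[0,0,0],[0,0,0],0.48],[[0,0,0],[0,0,0],0.48]]'
```

```text
time_s: 24.0
ee_pos: [611.4, 187.5, 143.1]
eef_rot: [3.14, 0.002, 0.037]
wrist_force: [0.9, -0.4, -1.0]
grip_width: 44.5
```

```bash
python3 -m crank '[[[0,0,0],[0.0005,0,0.01],0.48],[[0,0,0],[0,0,0.01],0.48],[[0,0,0],[0,0,0.006],0.48],[[0,0,0],[0,0,0],0.48],[[0,0,0],[0,0,0],0.48]]'
python3 - <<'E'
from h import *
im=read_camera("side"); cv2.imwrite("pics/c15.png",cv2.resize(im[20:160,260:380,::-1],None,fx=4,fy=4,interpolation=cv2.INTER_CUBIC))
E
```

```text
time_s: 24.62
ee_pos: [612.1, 187.5, 115.6]
eef_rot: [3.14, 0.001, 0.037]
wrist_force: [-0.6, 0.1, -1.1]
grip_width: 44.4
```

View pics/c15.png

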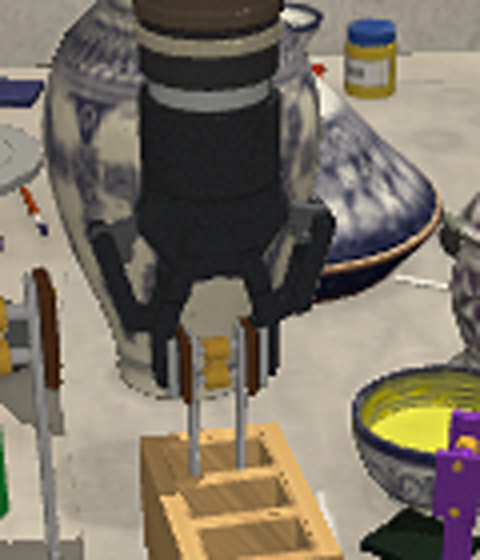

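Lower 2 mm at a time until the wrist force shows contact.

```bash
python3 -m crank '[[[0,0,0],[0,0,0.003],0.48],[[0,0,0],[0,0,0.001],0.48],[[0,0,0],[0,0,0],0.48]]'; python3 -m crank '[[[0,0,0],[0,0,0.002],0.48],[[0,0,0],[0,0,0],0.48],[[0,0,0],[0,0,0],0.48]]'
```

```text
time_s: 25.05
ee_pos: [612.5, 187.6, 112.0]
eef_rot: [3.14, 0.0, 0.037]
wrist_force: [0.9, 0.6, -1.2]
grip_width: 45.0
time_s: 25.42
ee_pos: [612.6, 187.7, 110.1]
eef_rot: [3.14, -0.0, 0.037]
wrist_force: [-0.3, 1.1, -1.5]
grip_width: 44.8
```

```bash
python3 -m crank '[[[0,0,0],[0,0,0.0007],0.48],[[0,0,0],[0,0,0],0.44],[[0,0,0],[0,0,0],0.4],[[0,0,0],[0,0,0],0.36],[[0,0,0],[0,0,0],0.25],[[0,0,0],[0,0,0],0.1],[[0,0,0],[0,0,0],0],[[0,0,0],[0,0,0],0],[[0,0,0],[0,0,0],0],[[0,0,0],[0,0,0],0]]'
python3 - <<'E'
from h import *
im=read_camera("side"); cv2.imwrite("pics/c16.png",cv2.resize(im[20:160,260:380,::-1],None,fx=4,fy=4,interpolation=cv2.INTER_CUBIC))
E
```

```text
time_s: 26.68
ee_pos: [612.9, 187.8, 110.0]
eef_rot: [3.141, -0.001, 0.037]
wrist_force: [-0.0, -0.7, 0.2]
grip_width: 85.5
```

View pics/c16.png

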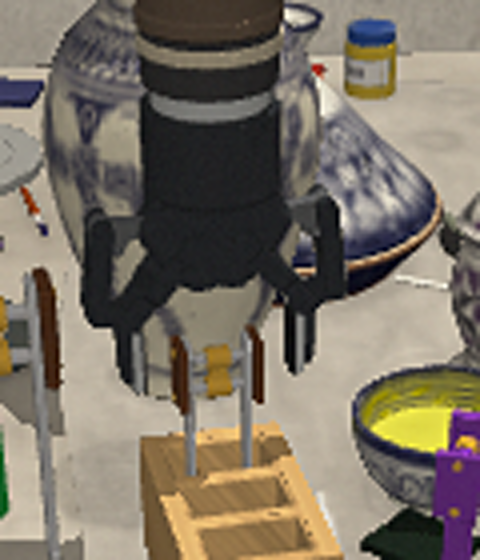

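Tongs stand released, with finger gaps on both sides. Withdraw straight up.

```bash
python3 -m crank '[[[0,0,0],[0,0,-0.01],0],[[0,0,0],[0,0,-0.015],0],[[0,0,0],[0,0,-0.02],0],[[0,0,0],[0,0,-0.02],0],[[0,0,0],[0,0,-0.025],0],[[0,0,0],[0,0,-0.03],0],[[0,0,0],[0,0,-0.03],0],[[0,0,0],[0,0,-0.02],0],[[0,0,0],[0,0,0],0],[[0,0,0],[0,0,0],0]]'
python3 - <<'E'
from h import *
for n in("side","top"):
    im=read_camera(n); cv2.imwrite(f"pics/{n}17.png",im[:,:,::-1])
E
```

```text
time_s: 27.98
ee_pos: [612.7, 188.0, 295.3]
eef_rot: [-3.14, -0.01, 0.037]
wrist_force: [0.1, 0.3, 0.1]
grip_width: 85.3
```

View pics/side17.png

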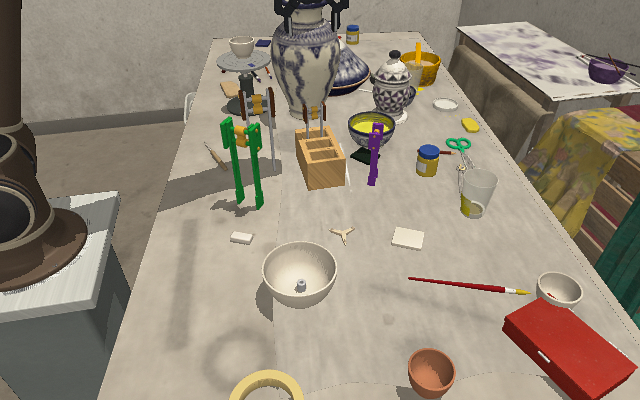

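View pics/top17.png

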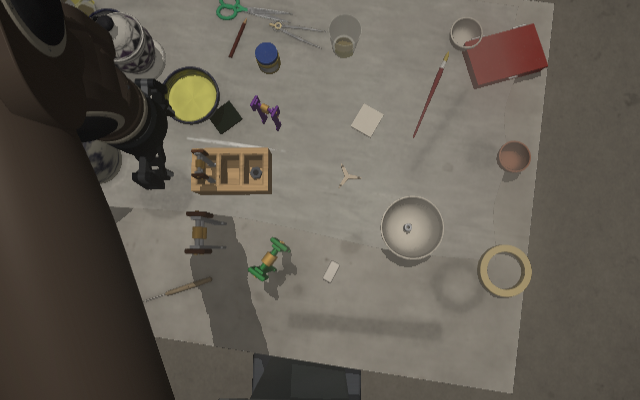

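The tongs stand upright in their pocket at (314,112) in the side view, and the spacer is in the bowl at top (408,228) and side (301,284). The middle pocket is empty and the arm is clear.

```bash
python3 -c "
from station import *
print(job_done())"
```

```text
the job is handed in; nothing more can be done
None
```

The job is done and handed in at about 28 s of the 64 s limit, but no verdict was reported. I took the small brown tongs from the block, gripped the spacer in the middle pocket and lifted it clear. I lowered it into the cream bowl, released it on the floor there, and stood the tongs back in the y = +46 mm pocket.

**Last checks:** both cameras show the spacer near the middle of the upright bowl. The tongs stand upright in their pocket. I released them within about 1 mm of the height at which I had picked them up. The middle pocket is empty. The gripper is open, well above everything, and reads about 0 N.

**What disagreed:**
- The finger opening with the spacer gripped read about 33 mm, not the stated 36 mm. The pictures showed the spacer properly held.
- The side camera's positions differed by 3 to 9 mm from the top camera's. I used the top camera, corrected by the measured position of the tong tips.
- Several moves ended 2 to 7 mm off target and were corrected before any contact.

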